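# Hold a flasher module in the guarded test stand

## Robot

A 6-joint arm with a two-finger parallel gripper is mounted at the origin on a cart in front of the work surface, level with it; the furniture and walls round the work are solid. World frame = base frame: x ahead of the robot, y to its left, z up, the work surface at z = 0. Lengths are in m, angles in rad, forces in N, time in s.
With the tool pointing down it reaches from about 0.375 to 0.9 m from the base axis. Payload 3.1 kg.
Tool frame: the origin (TCP) lies where the fingers leave the gripper's body, on its centre line; the fingertips stand 70 mm ahead of it and the grasp point (between the pads) lies 51 mm ahead of it (ctrl.tip_extent is the distance from the TCP to the fingertips, in m); z points along the fingers, y is the line along which they close (so a half turn about z gives the same grasp; the last joint's range is limited). The gripper opens to 87 mm and grips with 3 to 60 N. Pads are 19 mm wide; open, the fingers measure 117 mm over their backs; the gripper's body (75 mm by 190 mm) begins 51 mm behind the grasp point.
Start: joints at [0.972, 0.527, 1.433, -0, 1.181, -0.178], TCP at [0.255, 0.57, 0.292] pointing down, gripper open.
Joint ranges: [-3.08, 3.08], [-0.75, 2.2], [0.22, 2.44], [-1.43, 4.57], [0, 2.65], [-2.85, 2.85]. Speed limits (rad/s): [2.79, 2.79, 3.14, 3.14, 3.14, 3.14].

## Interface

Orientations are given as a rotation vector (axis times angle).
In Python, from workcell import ctrl, vision, finish_job gives the robot as it stands.
- The arm moves only by the tool jog_arm, never from a script. Its argument "targets" is a list of rows, each a list of 5 numbers: the opening, from 0 (shut) to 1 (fully open), then the shift along the tool's x, y, z in m, then the turn about the tool's z in rad. A call has 1 to 5 rows; each row is the pose to reach, as a shift and turn from the pose commanded when the call began, along the tool's axes at that moment; what a row does not reach only later rows make up. A row lasts 1/8 s, in which the tool goes at most 62.5 mm and 10.7 degrees, less where a joint would pass 70% of its speed; a pose out of reach is approached as far as the arm can. A call with a gripper value outside its range is refused whole. The fingers move at their own pace and stop on an object; "newtons" is the grip in N (left out, the last holds). Time passes only in rows, so rows that repeat a pose let the fingers close. It gives the time, the measured TCP pose, the force, the opening and the grip force at its end, in the units of the state.
- ctrl.read_state(): the state, without advancing time (a new reading comes with each control period).
- vision.capture(name): name is "scene" or "top" or "wrist"; returns the picture (480x640x3 uint8, red, green, blue); there is no depth.
- vision.get_calibration(name): a dict with "fx", "fy", "cx", "cy" (pixels), "R" (3x3) and "t" (3): a world point X has camera coordinates R X + t. Camera axes: x right, y down, z forward; pixel columns grow to the right and rows downward; lengths in m; the calibration is good to about 2 mm. A picture is of the moment at which its call begins: read the wrist's pose just before it. get_calibration takes no time and is no camera call; for the wrist camera it gives the pose at the moment of the call.
- finish_job(): hands the job in; it is judged then, once.
The state is a dict: "clock": time; "qpos": joint angles; "qvel": joint speeds; "tau": joint torques, N m; "eef_pos": TCP position; "tcp_rot": TCP orientation; "contact_force": force on the tool from outside, world axes, zero at the start; "ft_torque": the same for the moment, N m; "width": finger opening in m; "grip_force": force on a finger pad.
Only numpy, scipy, OpenCV 4.12 (cv2) and the standard library are available. Lean on these libraries where they do the work, as an engineer would, in place of code of your own. Each camera call takes 0.05 s, during which the arm holds its last target. There are 200 camera calls.

## Task

Take the blue light-flasher module out of its holder and, keeping it upright with its connector end down, pass it from above through the slot in the yellow guard plate of the test stand, then push the sprung contact block underneath down to at least two thirds of its travel. Finish while still gripping the module and holding it pressed down there; do not let go. Leave the orange module, the glue bottle and the small lamp box alone.

Things in the scene. Friction and masses are not known exactly. Their poses are not given: they have to be found in the camera images.
- blue_module: Blue flat plastic module, 60 to 130 g, standing upright: 12 mm thick (own x), 50 mm wide (own y), 120 mm tall (own z, up). Origin at the centre of its underside. The lowest 7 mm is a black connector tongue, only 9 x 47 mm. The same either way round. Grip it by its 12 mm thickness, near the top.
- orange_module: Orange module of the same shape and size in the other bay of the holder; leave it alone. Origin at the centre of its underside, z up.
- holder: Fixed grey holder, 66 x 180 mm (own x, y), 30 mm high, with two pockets 40 mm either side of its centre along its own y; each pocket is 15 x 53 mm with its floor 12 mm above the table, and a module stands in each, its width along the holder's y. Either colour may be in either pocket. Origin at the centre of its underside, z up.
- stand: Fixed test stand: grey base 120 x 140 mm (own x, y), 12 mm thick; on four posts a yellow guard plate 116 x 136 mm, 8 mm thick, its top 95 mm above the table (bolt heads at its corners 4 mm higher). The sides under the guard are open. Origin at the centre of its underside, z up.
- slot (a point): Centre of the slot's mouth, level with the top of the guard plate, 95 mm above the table. The slot goes straight down through the plate, 14 mm (stand's x) by 52 mm (stand's y), with a 2 mm lead-in chamfer; axes as the stand's.
- contact_top (a point): Centre of the top of the white sprung contact block straight below the slot, 48 mm above the table when free. It sits in a black well 26 x 64 mm inside whose rim is 34 mm above the table.
- contact (a joint): How far the contact block is pushed down, 0 (free, up) to 0.018 m (bottom). Its spring takes about 2.6 N to start, 6.2 N at 12 mm and 8 N at the bottom, and pushes the block up again when let go.
- dropper_bottle: Brown glue bottle with a black dropper cap and a paper label, 34 mm across, 102 mm tall, standing between the holder and the stand; leave it alone. Origin at the centre of its underside.
- lamp_box: Small teal carton 55 x 55 x 22 mm on the table in front of the robot; leave it alone. Origin at the centre of its underside.
There are look-alikes about, which are no part of the job. There is more than one size of the blue_module; the job needs the smaller.

How it is judged:
By the outcome, as a careful person would: the job done as asked, in the order asked, and still so for the second after the job is handed in, while the arm keeps its last pose, push and grip.
It also fails if it takes over 51 s, if anything falls off the work surface, if the arm or the gripper's body presses on something with over 40 N, if the wrist force passes 120 N, or if a joint passes its speed limit or range.

## Working session

There is one attempt and no reset: what is moved stays moved. The work goes in short steps, Python scripts to look and compute and a tool call to move; the robot and the scene stay as the last step left them, time stands still between calls to the robot, and variables do not carry over. Pictures are saved under pics/ and viewed, at most 10 in all, crops included, and the job is handed in when it is done.

Besides the shell and the picture viewer there is one more tool, called after "Request:" as a command line: name --pt "numbers of a row" for each row, then --argument value for the rest. jog_arm: Moves the arm, as the interface text tells. Its arguments: {"type":"object","properties":{"targets":{"type":"array","items":{"type":"array","items":{"type":"number"}}},"newtons":{"type":"number"}},"required":["targets"]}

```bash
mkdir -p pics; python3 - <<'E'
from workcell import ctrl, vision
import cv2,numpy as np
s=ctrl.read_state();print(s['clock'],s['eef_pos'],s['tcp_rot'],s['width'])
for n in("scene","top"):
    im=vision.capture(n);cv2.imwrite(f'pics/{n}.png',im[:,:,::-1]);c=vision.get_calibration(n);print(n,c['fx'],c['cx'],c['cy'],np.round(c['R'],3).tolist(),np.round(c['t'],3), np.round(-c['R'].T@c['t'],3))
E
```

```text
0.0 [0.25493526 0.57001446 0.29129315] [-0.65590258 -3.07154454  0.00310586] 0.08713091374144599
scene 500.01573299968595 316.39772160070777 229.84037827077802 [[0.822, -0.569, -0.003], [-0.383, -0.55, -0.742], [0.421, 0.611, -0.671]] [-0.391  0.253  0.886] [ 0.046 -0.624  0.78 ]
top 457.25148159096176 315.68519963671747 244.7049969528924 [[0.091, -0.996, 0.001], [-0.961, -0.089, -0.261], [0.26, 0.023, -0.965]] [-0.004  0.505  0.807] [0.276 0.023 0.911]
```

View pics/scene.png

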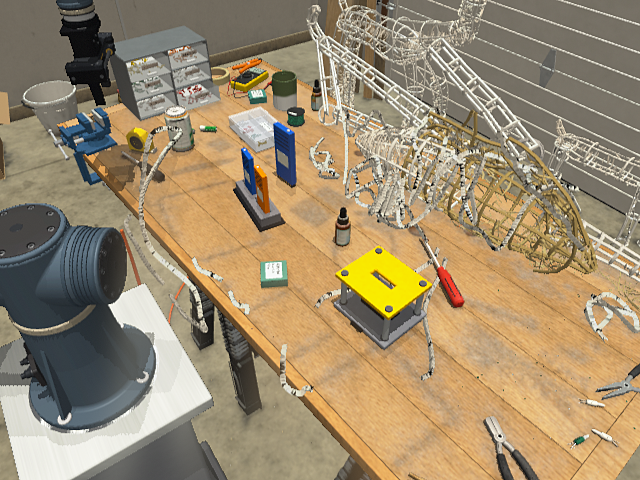

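View pics/top.png

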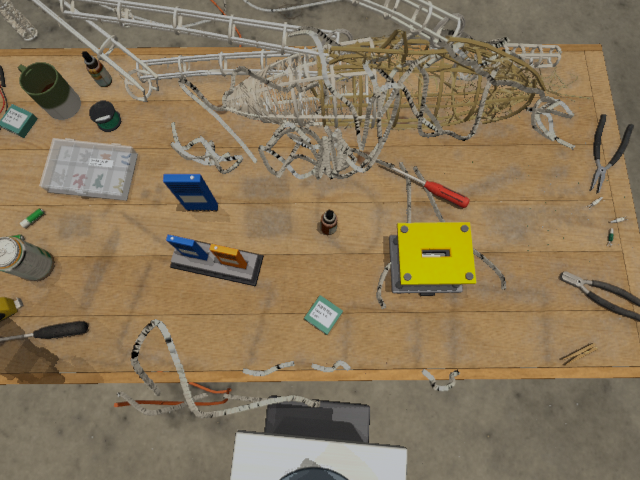

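The scene view shows the holder with the small blue module at about (249,167), orange at (263,187), a taller blue look-alike standing free at (285,155), the bottle at (343,228) and the stand at (383,285). In the top view these are at (187,247), (228,257), (191,192), (329,222) and (436,253). The blue module in the holder is the shorter one, so it fits the description. I'll confirm with one enlarged crop.

```bash
cat > h.py <<'E'
import numpy as np,cv2
from workcell import vision
def pl(c,u,v,z):
    d=c['R'].T@np.array([(u-c['cx'])/c['fx'],(v-c['cy'])/c['fy'],1]);o=-c['R'].T@c['t'];return o+d*(z-o[2])/d[2]
def pr(c,X):
    p=c['R']@np.array(X)+c['t'];return np.array([c['fx']*p[0]/p[2]+c['cx'],c['fy']*p[1]/p[2]+c['cy']])
E
python3 - <<'E'
from h import *
for n,z in(("top",.095),("scene",.095)):
    im=cv2.imread(f'pics/{n}.png');hsv=cv2.cvtColor(im,cv2.COLOR_BGR2HSV);c=vision.get_calibration(n)
    m=cv2.inRange(hsv,(24,180,150),(34,255,255))
    cs,h=cv2.findContours(m,cv2.RETR_CCOMP,cv2.CHAIN_APPROX_NONE)
    i=max(range(len(cs)),key=lambda k:cv2.contourArea(cs[k]))
    def rect(k,zz):
        P=np.array([pl(c,*p[0],zz)[:2] for p in cs[k]],np.float32)*1000
        return cv2.minAreaRect(P.astype(np.float32))
    print(n,'plate',rect(i,z))
    for k in range(len(cs)):
        if h[0][k][3]==i and cv2.contourArea(cs[k])>20: print(' hole',rect(k,z),cs[k].reshape(-1,2).mean(0))
    for nm,lo,hi in(('blue',(100,120,40),(120,255,255)),('or',(8,170,80),(18,255,255))):
        m=cv2.inRange(hsv,lo,hi);N,_,st,ce=cv2.connectedComponentsWithStats(m)
        for k in range(1,N):
            if st[k][4]>150:print(nm,st[k],ce[k].round(),pl(c,*ce[k],.09).round(3))
a=cv2.imread('pics/top.png')[165:285,160:270];b=cv2.imread('pics/scene.png')[115:235,225:305]
cv2.imwrite('pics/crop.png',np.hstack([cv2.resize(a,None,fx=4.5,fy=4.5,interpolation=2)[:, :495],cv2.resize(b,None,fx=4.5,fy=4.5,interpolation=2)])[:, :800])
E
```

```text
top plate ((501.69659423828125, -179.6038818359375), (116.04248046875, 136.2154998779297), 5.99879789352417)
 hole ((451.22869873046875, -129.0196990966797), (15.137491226196289, 17.33440399169922), 49.138153076171875) [407.16 276.6 ]
 hole ((463.2776794433594, -240.16358947753906), (16.191659927368164, 16.251806259155273), 47.22293472290039) [468.84 275.72]
 hole ((501.45159912109375, -179.97421264648438), (17.079404830932617, 56.145118713378906), 5.259779453277588) [436.  252.5]
 hole ((553.521240234375, -230.91552734375), (15.53935432434082, 17.165414810180664), 49.0110969543457) [464.08333333 228.        ]
 hole ((541.2850952148438, -119.39466094970703), (15.789627075195312, 16.847707748413086), 49.95526885986328) [403.95833333 228.95833333]
blue [ 163  174   55   36 1084] [191. 190.] [0.583 0.291 0.09 ]
blue [166 235  42  25 440] [188. 247.] [0.472 0.279 0.09 ]
or [211 249  36  20 214] [233. 259.] [0.456 0.191 0.09 ]
scene plate ((499.6578063964844, -180.45547485351562), (117.75862121582031, 136.61984252929688), 5.927745819091797)
 hole ((462.2087097167969, -239.486572265625), (
[... 208 characters left out ...]
9.2674255371094, -180.20913696289062), (19.171709060668945, 57.81593322753906), 5.856574535369873) [383.         278.89285714]
 hole ((450.05999755859375, -127.59291076660156), (19.568565368652344, 16.871931076049805), 89.67149353027344) [344.30434783 272.69565217]
 hole ((539.9539184570312, -118.15231323242188), (20.061843872070312, 15.615717887878418), 50.439090728759766) [378.19047619 250.33333333]
blue [  59  108   58   77 1641] [ 88. 141.] [0.191 0.618 0.09 ]
blue [273 122  23  63 873] [285. 152.] [0.579 0.287 0.09 ]
blue [241 148  15  47 358] [249. 170.] [0.467 0.27  0.09 ]
or [232  59  30  15 170] [247.  65.] [0.747 0.789 0.09 ]
or [254 167  16  46 356] [262. 191.] [0.452 0.18  0.09 ]
```

View pics/crop.png

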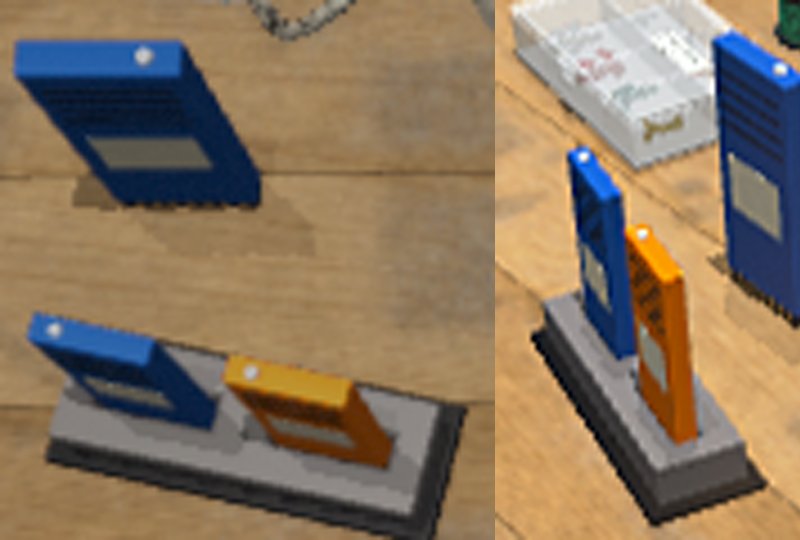

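The crop confirms it: the small blue module in the holder has its top face at top-view px (166..194, 235..246) and stands the same height as the orange one. The free-standing blue at (191,192) is clearly larger, so it is the look-alike. Next I'll measure poses and the clearance to the large one.

```bash
python3 - <<'E'
from h import *
from scipy.spatial.transform import Rotation as Ro
from workcell import ctrl
T=vision.get_calibration('top');S=vision.get_calibration('scene')
tp=lambda x,y:((x+.5)/4.5-.5+160,(y+.5)/4.5-.5+165)
sp=lambda x,y:((x-495+.5)/4.5-.5+225,(y+.5)/4.5-.5+115)
def rect(c,ps,z):
    P=np.array([pl(c,*p,z)[:2] for p in ps])*1000
    return P.mean(0).round(1),np.linalg.norm(np.diff(P,axis=0,append=P[:1]),axis=1).round(1),[round(float(np.degrees(np.arctan2(*(P[j]-P[i])[::-1]))),1) for i,j in((2,1),(3,0))]
B=[tp(*p) for p in((29,335),(42,313),(155,340),(148,364))]
O=[tp(*p) for p in((226,379),(235,355),(352,380),(343,405))]
print('blue top',rect(T,B,.132));print('or',rect(T,O,.132))
print('blue scene',rect(S,[sp(*p) for p in((568,152),(590,148),(622,192),(610,200))],.132))
# large: triangulate led
def tri(a,b):
    A=[];r=[]
    for c,p in((T,a),(S,b)):
        M=c['R'];q=np.array([(p[0]-c['cx'])/c['fx'],(p[1]-c['cy'])/c['fy']])
        for k in(0,1):A.append(M[k]-q[k]*M[2]);r.append(q[k]*c['t'][2]-c['t'][k])
    return np.linalg.lstsq(np.array(A),np.array(r),rcond=None)[0].round(4)
print('large led',tri(tp(143,57),sp(781,69)),'blue led',tri(tp(53,330),sp(584,157)),'or led',tri(tp(251,373),sp(643,234)))
print('large base',[pl(T,*tp(*p),0).round(3) for p in((122,205),(260,205))])
s=ctrl.read_state();print(Ro.from_rotvec(s['tcp_rot']).as_matrix().round(4))
E
```

```text
blue top (array([473.1, 280.3]), array([10. , 46.6, 10. , 49. ]), [81.5, 81.3])
or (array([463.4, 201.3]), array([10.2, 47.4, 10.5, 47.4]), [82.9, 82.5])
blue scene (array([472. , 277.9]), array([11.8, 46.1,  9. , 51.9]), [82.0, 86.0])
large led [0.5816 0.2712 0.1592] blue led [0.475  0.2974 0.1302] or led [0.4645 0.2166 0.1317]
large base [array([0.572, 0.321, 0.   ]), array([0.578, 0.257, 0.   ])]
[[-9.128e-01  4.085e-01 -1.000e-03]
 [ 4.085e-01  9.128e-01 -1.600e-03]
 [ 3.000e-04 -1.900e-03 -1.000e+00]]
```

Request:
jog_arm --pt "1 -0.063 -0.035 0 0.18" --pt "1 -0.125 -0.07 0 0.36" --pt "1 -0.187 -0.105 0 0.54" --pt "1 -0.25 -0.14 0 0.72" --pt "1 -0.317 -0.176 0 0.9" --newtons 50

```text
clock: 0.72
eef_pos: [0.4431, 0.3184, 0.292]
tcp_rot: [-1.934, -2.475, 0.0]
contact_force: [0.8, 1.0, 0.2]
width: 0.0868
grip_force: 0.0
```

Request:
jog_arm --pt "1 0 0 0 0.18" --pt "1 0 0 0 0.372" --pt "1 0 0 0 0.372" --pt "1 0 0 0 0.372"

```text
clock: 1.23
eef_pos: [0.4421, 0.3202, 0.292]
tcp_rot: [-2.35, -2.085, 0.001]
contact_force: [-0.1, -0.2, -0.0]
width: 0.0869
grip_force: 0.0
```

```bash
cat > st.py <<'E'
from h import *
from workcell import ctrl
from scipy.spatial.transform import Rotation as Ro
def go(x,y,z,yaw):
    s=ctrl.read_state();R=Ro.from_rotvec(s['tcp_rot']).as_matrix();p=np.array(s['eef_pos'])
    d=R.T@(np.array([x,y,z])-p);a=np.arctan2(R[1,1],R[0,1])
    print('t',s['clock'],'p',p.round(4),'yaw',np.degrees(a).round(2),'w',round(s['width'],4),'F',np.round(s['contact_force'],1),'grip',round(s['grip_force'],1),'qv',np.abs(s['qvel']).max().round(3));print('shift',d.round(4),'turn',round(float(a-np.radians(yaw)),4),'tilt',R[:,2].round(4))
E
python3 - <<'E'
from st import *
go(.4725,.2795,.174,-7)
im=vision.capture('wrist');cv2.imwrite('pics/w1.png',im[:,:,::-1]);c=vision.get_calibration('wrist')
for e in((.4725,.2795),):print('pred module top centre px',pr(c,(*e,.132)))
E
```

```text
t 1.225 p [0.4421 0.3202 0.292 ] yaw -6.82 w 0.0869 F [-0.1 -0.2 -0. ] grip 0.0 qv 0.009
shift [-0.0368  0.0351  0.118 ] turn 0.0031 tilt [-5.e-04 -2.e-04 -1.e+00]
pred module top centre px [374.38864297 292.40001331]
```

View pics/w1.png

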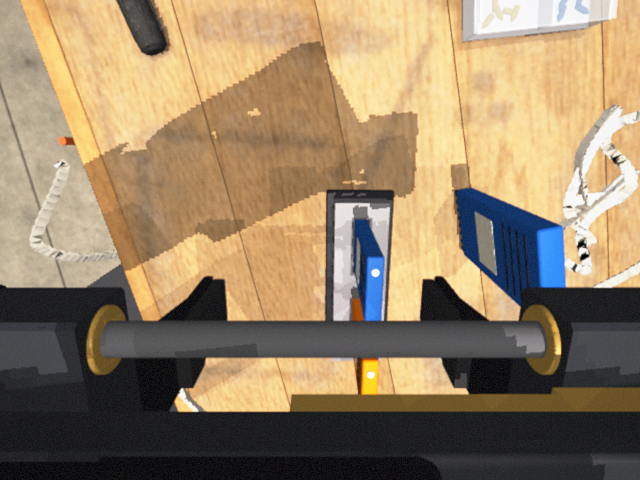

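The wrist view shows the small blue top face at columns 366–383 from row 259, with the prediction at (374,292), so the measurement agrees. Next I move over it and descend.

Request:
jog_arm --pt "1 -0.037 0.035 0 0.003" --pt "1 -0.037 0.035 0 0.003" --pt "1 -0.037 0.035 0.03 0.003" --pt "1 -0.037 0.035 0.06 0.003"

```text
clock: 1.78
eef_pos: [0.4723, 0.2798, 0.232]
tcp_rot: [2.354, 2.08, 0.002]
contact_force: [-0.1, 0.1, -1.1]
width: 0.0873
grip_force: 0.0
```

```bash
python3 - <<'E'
from st import *
go(.4725,.2795,.174,-7)
im=vision.capture('wrist');c=vision.get_calibration('wrist')
hsv=cv2.cvtColor(im,cv2.COLOR_RGB2HSV)
yv=np.array([.122,.9925]);xv=np.array([.9925,-.122])
for a,b in((-6,25),(6,25),(6,-25),(-6,-25)):
    print('pred',pr(c,(*(np.array([.4725,.2795])+(a*xv+b*yv)/1000),.132)).round(1))
cv2.imwrite('pics/w2.png',im[:,:,::-1])
E
```

```text
t 1.775 p [0.4723 0.2798 0.232 ] yaw -7.07 w 0.0873 F [-0.1  0.1 -1.1] grip 0.0 qv 0.563
shift [-0.0003  0.0002  0.058 ] turn -0.0013 tilt [ 1.e-03  7.e-04 -1.e+00]
pred [317.4 227.2]
pred [341.9 227.2]
pred [340.8 319.2]
pred [318.  319.2]
```

View pics/w2.png

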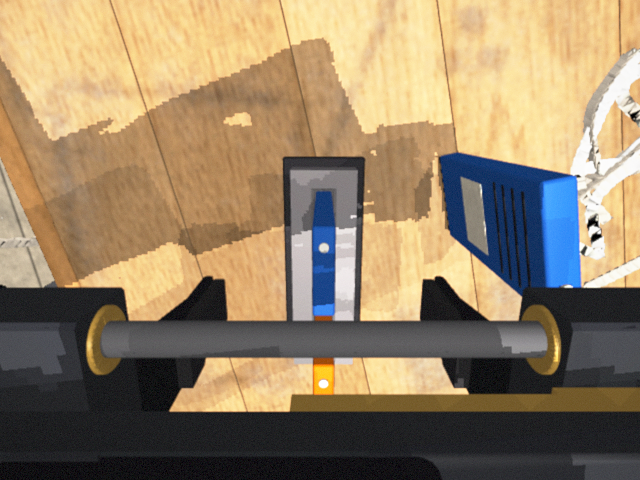

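The module sits midway between the fingers (rows 228–316, centre column 324; finger midpoint 324) and is parallel to them. Descend and grip.

Request:
jog_arm --pt "1 0 0 0.03 0" --pt "1 0 0 0.058 0" --pt "1 0 0 0.058 0" --pt "0 0 0 0.058 0" --pt "0 0 0 0.058 0" --newtons 50

```text
clock: 2.45
eef_pos: [0.4733, 0.2796, 0.1757]
tcp_rot: [2.355, 2.078, 0.004]
contact_force: [-0.2, 0.3, -0.6]
width: 0.0742
grip_force: 0.0
```

Request:
jog_arm --pt "0 0 0 0 0" --pt "0 0 0 0 0" --pt "0 0 0 0 0" --pt "0 0 0 0 0" --pt "0 0 0 0 0"

```text
clock: 3.08
eef_pos: [0.4725, 0.2791, 0.1742]
tcp_rot: [-2.356, -2.078, 0.0]
contact_force: [0.3, 0.0, 0.8]
width: 0.0251
grip_force: 0.0
```

Request:
jog_arm --pt "0 0 0 0 0" --pt "0 0 0 0 0" --pt "0 0 0 0 0" --pt "0 0 0 0 0"

```text
clock: 3.58
eef_pos: [0.4725, 0.2792, 0.1742]
tcp_rot: [-2.356, -2.078, 0.0]
contact_force: [-0.4, 0.6, 0.2]
width: 0.0118
grip_force: 50.0
```

```bash
python3 - <<'E'
from st import *
go(.4725,.2795,.315,-7)
E
```

```text
t 3.575 p [0.4725 0.2792 0.1742] yaw -7.16 w 0.0118 F [-0.4  0.6  0.2] grip 50.0 qv 0.002
shift [ 3.000e-04 -1.000e-04 -1.408e-01] turn -0.0028 tilt [-1.e-04 -0.e+00 -1.e+00]
```

Gripped (12 mm, 50 N). Lift gently.

Request:
jog_arm --pt "0 0 0 -0.015 0" --pt "0 0 0 -0.045 0" --pt "0 0 0 -0.09 0" --pt "0 0 0 -0.13 0" --pt "0 0 0 -0.146 0"

```text
clock: 4.2
eef_pos: [0.4734, 0.2795, 0.3242]
tcp_rot: [2.354, 2.077, 0.009]
contact_force: [-0.8, 0.3, -0.4]
width: 0.0114
grip_force: 50.0
```

Request:
jog_arm --pt "0 0 0 0 0" --pt "0 0 0 0 0"

```text
clock: 4.45
eef_pos: [0.4719, 0.2789, 0.3198]
tcp_rot: [-2.355, -2.078, 0.002]
contact_force: [-0.8, 0.4, -2.3]
width: 0.0114
grip_force: 50.0
```

```bash
python3 - <<'E'
from st import *
go(.5005,-.1801,.32,6)
for n in('wrist','top','scene'):
    im=vision.capture(n);cv2.imwrite(f'pics/{n}3.png',im[:,:,::-1]);c=vision.get_calibration(n)
    m=cv2.inRange(cv2.cvtColor(im,cv2.COLOR_RGB2HSV),(100,120,30),(120,255,255));N,_,st,ce=cv2.connectedComponentsWithStats(m)
    print(n,[(st[k].tolist()) for k in range(1,N) if st[k][4]>80])
    if n!='wrist':print(pr(c,(.4725,.2792,.16)),pr(c,(.4725,.2792,.28)))
a=cv2.imread('pics/wrist3.png');b=cv2.imread('pics/scene3.png')
cv2.imwrite('pics/c3.png',np.hstack([cv2.resize(a,(400,300)),cv2.resize(b[60:260,180:380],(300,300))]))
E
```

```text
t 4.45 p [0.4719 0.2789 0.3198] yaw -7.16 w 0.0114 F [-0.8  0.4 -2.3] grip 50.0 qv 0.017
shift [-0.4519  0.0856 -0.    ] turn -0.2297 tilt [-1.4e-03 -5.0e-04 -1.0e+00]
wrist [[416, 146, 85, 111, 5511], [307, 205, 34, 116, 3057], [309, 358, 29, 23, 646]]
top [[171, 174, 47, 36, 1028], [159, 212, 30, 29, 384]]
[176.26602695 235.66797462] [152.10609506 212.60229446]
scene [[236, 92, 15, 55, 419], [59, 108, 58, 77, 1640], [273, 122, 23, 63, 879]]
[246.10106262 142.3584966 ] [240.65310593  94.05124392]
```

View pics/c3.png

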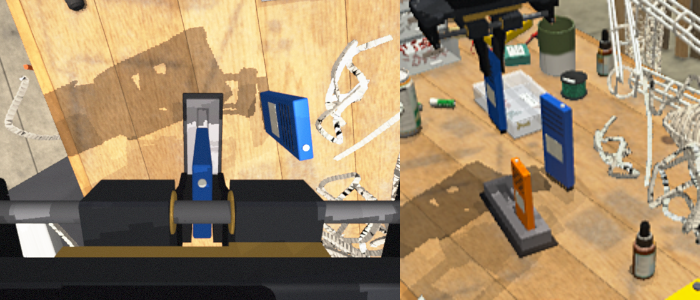

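The blue module is lifted and hangs upright (scene crop at about (495,90)); the holder, orange and large module are undisturbed. I'll measure the module's offset along its width in the hand.

```bash
python3 - <<'E'
from st import *
c=vision.get_calibration('wrist');im=cv2.imread('pics/wrist3.png')
print([im[r,311:316].mean(0).astype(int).tolist() for r in range(255,300,3)]);print([im[r,318:324].mean(0).astype(int).tolist() for r in range(372,386)])
s=ctrl.read_state();R=Ro.from_rotvec(s['tcp_rot']).as_matrix();p=s['eef_pos']
f=lambda u,v,z:(R.T@(pl(c,u,v,z)-p)*1000).round(1)
zt=p[2]-.0422
for v in(262,265,268,271,274,277,280,381):print(v,f(323,v,zt))
print('bottom far',f(323,205,zt-.12), 'exp x +-25, tongue 23.5')
# also top-cam, scene: centroids of LED etc
E
```

```text
[[114, 59, 26], [112, 57, 20], [111, 56, 20], [154, 77, 31], [172, 88, 31], [174, 86, 31], [174, 88, 34], [153, 78, 29], [135, 67, 25], [133, 65, 21], [134, 66, 23], [135, 69, 27], [136, 68, 27], [135, 67, 23], [134, 67, 24]]
[[132, 66, 25], [132, 67, 25], [133, 67, 27], [134, 67, 27], [132, 65, 21], [134, 69, 27], [134, 67, 25], [132, 64, 16], [127, 71, 59], [128, 143, 179], [138, 199, 246], [141, 217, 251], [141, 215, 250], [138, 212, 249]]
262 [27.1 -0.2 42.2]
265 [25.9 -0.2 42.2]
268 [24.8 -0.2 42.2]
271 [23.6 -0.2 42.2]
274 [22.5 -0.2 42.2]
277 [21.3 -0.2 42.2]
280 [20.1 -0.2 42.2]
381 [-22.6  -0.3  42.2]
bottom far [ 24.1  -0.3 162.2] exp x +-25, tongue 23.5
```

Request:
jog_arm --pt "0 -0.03 0.006 0 -0.02" --pt "0 -0.08 0.015 0 -0.06" --pt "0 -0.135 0.025 0 -0.1" --pt "0 -0.19 0.036 0 -0.14" --pt "0 -0.245 0.046 0 -0.17"

```text
clock: 5.22
eef_pos: [0.4875, 0.0286, 0.3196]
tcp_rot: [-2.169, -2.272, 0.001]
contact_force: [0.8, -0.3, -1.2]
width: 0.0115
grip_force: 50.0
```

Request:
jog_arm --pt "0 -0.05 0 0 -0.02" --pt "0 -0.1 0 0 -0.04" --pt "0 -0.14 0 0 -0.06" --pt "0 -0.16 0 0 -0.06" --pt "0 -0.17 0 0 -0.06"

```text
clock: 5.85
eef_pos: [0.4951, -0.1399, 0.3197]
tcp_rot: [-2.102, -2.332, -0.0]
contact_force: [-0.2, -0.9, -1.7]
width: 0.0117
grip_force: 50.0
```

```bash
python3 - <<'E'
from st import *
go(.5007,-.1818,.32,6)
E
```

```text
t 5.85 p [ 0.4951 -0.1399  0.3197] yaw 5.94 w 0.0117 F [-0.2 -0.9 -1.7] grip 50.0 qv 0.134
shift [-0.0423  0.0012 -0.0004] turn -0.001 tilt [-0.0011  0.0012 -1.    ]
```

Request:
jog_arm --pt "0 -0.025 0.001 0 -0.001" --pt "0 -0.042 0.001 0 -0.001" --pt "0 -0.042 0.001 0.02 -0.001" --pt "0 -0.042 0.001 0.043 -0.001" --pt "0 -0.042 0.001 0.043 -0.001"

```text
clock: 6.48
eef_pos: [0.4997, -0.1798, 0.2757]
tcp_rot: [-2.096, -2.333, 0.001]
contact_force: [-0.4, -0.4, -1.6]
width: 0.0116
grip_force: 50.0
```

Request:
jog_arm --pt "0 0 0 0 0" --pt "0 0 0 0 0" --pt "0 0 0 0 0"

```text
clock: 6.85
eef_pos: [0.501, -0.1812, 0.2781]
tcp_rot: [2.099, 2.335, 0.0]
contact_force: [0.3, -0.5, -1.5]
width: 0.0118
grip_force: 50.0
```

```bash
python3 - <<'E'
from st import *
go(.5007,-.1818,.277,6)
a=[]
for n in('wrist','scene','top'):
    im=vision.capture(n)[:,:,::-1];cv2.imwrite(f'pics/{n}4.png',im)
w=cv2.imread('pics/wrist4.png')[100:400,220:420];b=cv2.imread('pics/scene4.png')[205:325,325:445];t=cv2.imread('pics/top4.png')[190:310,380:500]
cv2.imwrite('pics/c4.png',np.hstack([w,cv2.resize(b,(300,300)),cv2.resize(t,(300,300))]))
c=vision.get_calibration('wrist')
xv=np.array([.9945,.1045]);yv=np.array([-.1045,.9945])
for k in(1,-1):print([pr(c,(*(np.array([.5005,-.1801])+a*xv/1000+k*.026*yv),.095)).round(1) for a in(-7,7)])
E
```

```text
t 6.85 p [ 0.501  -0.1812  0.2781] yaw 6.08 w 0.0118 F [ 0.3 -0.5 -1.5] grip 50.0 qv 0.006
shift [-0.0005 -0.0004  0.0011] turn 0.0014 tilt [ 1.4e-03 -8.0e-04 -1.0e+00]
[array([313.2, 195.1]), array([333.1, 195.1])]
[array([313.6, 264.9]), array([332.6, 264.9])]
```

View pics/c4.png

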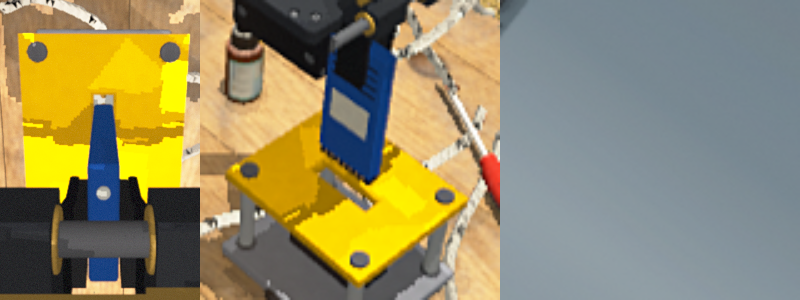

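The wrist part shows the far end of the slot at about px (312–334, 194) with the module's lower end just below it at row 204. The scene part shows the module upright directly over the slot. I'll compare the two within the same wrist picture.

```bash
python3 - <<'E'
from st import *
c=vision.get_calibration('wrist');im=cv2.imread('pics/wrist4.png');hsv=cv2.cvtColor(im,cv2.COLOR_BGR2HSV)
s=ctrl.read_state();R=Ro.from_rotvec(s['tcp_rot']).as_matrix();p=s['eef_pos']
f=lambda u,v,z:(R.T@(pl(c,u,v,z)-p)*1000)[:2].round(1)
for r in range(190,212):print(r,' '.join('%3d/%3d'%(hsv[r,k,0],hsv[r,k,2]) for k in range(308,340,2)))
print('zb',p[2]-.1622)
for v in(194,195,196,204,205,206):print(v,'slot plane',f(323,v,.095),'blue bottom plane',f(323,v,p[2]-.1552),'tongue',f(323,v,p[2]-.1622))
print(f(312,197,.095),f(334,197,.095),f(314,206,p[2]-.155),f(332,206,p[2]-.155))
E
```

```text
190  23/239  23/238  23/239  23/239  23/239  23/239  23/239  24/240  24/240  23/241  23/239  23/238  23/238  23/238  23/238  23/238
191  23/237  23/237  23/237  23/238  23/238  24/238  23/239  23/239  24/240  23/239  23/238  23/238  23/236  23/238  23/239  23/239
192  23/238  23/234  23/229  23/230  22/230  23/229  22/230  23/232  23/230  23/232  22/229  23/230  23/228  22/227  23/235  24/240
193  23/240  23/232  22/219  21/220  21/219  21/217  21/218  22/219  21/215  21/217  21/215  22/212  22/214  22/214  22/226  23/240
194  23/241  23/232  21/218  20/218  20/220  20/220  19/214  21/208  21/197  20/199  20/205  20/204  20/203  22/202  23/226  23/240
195  23/240  23/232  22/212  21/220  24/227  23/228  18/215  19/198  20/164  19/178  19/186  19/189  19/187  21/205  22/226  23/240
196  23/237  23/232  21/216  24/220  26/229  22/231  18/221  18/195  19/147  19/168  24/176  19/179  19/174  21/202  23/227  23/238
197  23/239  22/235  21/213  23/220  23/229  24/231  24/226  17/199  17/173  24/174  25/178  25/179  20/178  21/202  22/225  24/240
198  23/238  23/233  21/216  21/221  27/230 
[... 1629 characters left out ...]
13 108/111 112/101  21/208  23/230  23/239
211  22/197  22/189  21/170 113/102 108/111 108/108 108/110 109/112 109/111 108/111 107/112 108/108 113/109  21/208  23/230  23/239
zb 0.1154383248948706
194 slot plane [28.  -0.4] blue bottom plane [32.6 -0.3] tongue [31.4 -0.3]
195 slot plane [27.2 -0.4] blue bottom plane [32.  -0.3] tongue [30.8 -0.3]
196 slot plane [26.5 -0.4] blue bottom plane [31.3 -0.3] tongue [30.1 -0.3]
204 slot plane [20.8 -0.4] blue bottom plane [26.2 -0.3] tongue [24.8 -0.4]
205 slot plane [20.1 -0.4] blue bottom plane [25.6 -0.3] tongue [24.2 -0.4]
206 slot plane [19.4 -0.4] blue bottom plane [24.9 -0.3] tongue [23.5 -0.4]
[25.8 -8.1] [25.8  7.4] [25.  -6.1] [24.9  5.4]
```

The slot centre is at tool x ≈ +1.4 mm and the module centre at +1.5 mm; laterally both sit at column 323.5. They are aligned, so I descend straight down and watch the force.

Request:
jog_arm --pt "0 0 0 0.006 0" --pt "0 0 0 0.012 0" --pt "0 0 0 0.018 0" --pt "0 0 0 0.024 0" --pt "0 0 0 0.028 0" --newtons 60

```text
clock: 7.62
eef_pos: [0.5006, -0.1811, 0.2486]
tcp_rot: [-2.1, -2.335, 0.0]
contact_force: [0.3, -0.5, -0.1]
width: 0.0116
grip_force: 60.0
```

Request:
jog_arm --pt "0 0 0 0.005 0" --pt "0 0 0 0.01 0" --pt "0 0 0 0.015 0" --pt "0 0 0 0.02 0" --pt "0 0 0 0.02 0"

```text
clock: 8.25
eef_pos: [0.5005, -0.181, 0.2288]
tcp_rot: [-2.1, -2.335, 0.0]
contact_force: [0.5, -0.0, -0.9]
width: 0.0116
grip_force: 60.0
```

Request:
jog_arm --pt "0 0 0 0.005 0" --pt "0 0 0 0.01 0" --pt "0 0 0 0.015 0" --pt "0 0 0 0.019 0" --pt "0 0 0 0.021 0"

```text
clock: 8.88
eef_pos: [0.5007, -0.1811, 0.2082]
tcp_rot: [-2.1, -2.336, 0.0]
contact_force: [-0.4, 0.0, 2.3]
width: 0.0112
grip_force: 60.0
```

Request:
jog_arm --pt "0 0 0 0.003 0" --pt "0 0 0 0.006 0" --pt "0 0 0 0.009 0" --pt "0 0 0 0.012 0" --pt "0 0 0 0.012 0"

```text
clock: 9.5
eef_pos: [0.5007, -0.1812, 0.1963]
tcp_rot: [2.101, 2.336, 0.0]
contact_force: [0.4, 0.7, 6.8]
width: 0.0114
grip_force: 60.0
```

Request:
jog_arm --pt "0 0 0 0 0" --pt "0 0 0 0 0"

```text
clock: 9.75
eef_pos: [0.5008, -0.1811, 0.1965]
tcp_rot: [2.1, 2.336, 0.0]
contact_force: [-1.6, 1.3, 6.5]
width: 0.0117
grip_force: 60.0
```

Request:
jog_arm --pt "0 0 0 0.001 0" --pt "0 0 0 0.002 0" --pt "0 0 0 0.002 0" --pt "0 0 0 0.002 0" --pt "0 0 0 0.002 0"

```text
clock: 10.38
eef_pos: [0.5008, -0.1812, 0.1946]
tcp_rot: [2.1, 2.336, 0.0]
contact_force: [-1.6, 0.7, 6.6]
width: 0.0119
grip_force: 60.0
```

```bash
python3 - <<'E'
from st import *
go(.5007,-.1818,.1945,6)
im=vision.capture('scene')[:,:,::-1];cv2.imwrite('pics/c5.png',cv2.resize(im[180:360,310:470],None,fx=3.3,fy=3.3))
E
```

```text
t 10.375 p [ 0.5008 -0.1812  0.1946] yaw 6.08 w 0.0119 F [-1.6  0.7  6.6] grip 60.0 qv 0.001
shift [-0.0006 -0.0001  0.0001] turn 0.0013 tilt [ 3.e-04 -2.e-04 -1.e+00]
```

View pics/c5.png

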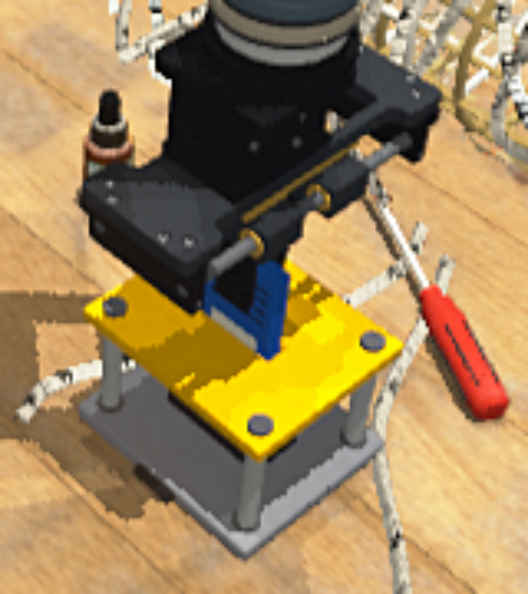

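The module is through the slot and still gripped. The tool reads about 6.6 N plus roughly 1 N of module weight, and the geometry gives about 15.6 mm of travel; at least 12 mm is needed. Nothing else was disturbed, so I'm handing in.

```bash
python3 -c "from workcell import finish_job;print(finish_job())"
```

```text
the job is handed in; nothing more can be done
None
```

The small blue module is through the guard-plate slot, still gripped, and holds the contact block down about 15–16 mm of its 18 mm travel (worked out from arm height and push force); the job was handed in at about 10.4 s.

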